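# Square a gearbox cover up in the locating corner

## Task

Push the blue gearbox cover along the fixture plate until one long side lies flush against the aluminium back fence and one short end touches the red end stop, so that it sits square in the corner, ready for clamping. Only push it with the fingers: do not grip it or lift it off the plate. Leave the brass bush, the flange and the gear where they are, and finish clear of everything.

Things in the scene. Friction and masses are not known exactly. Their poses are not given: they have to be found in the camera images.
- cover: loose blue rectangular gearbox cover lying flat, 80 (its x) x 120 (its y) x 20 mm (z up), 0.3 to 0.65 kg, with a low round aluminium boss (48 mm across, rising to 32 mm above its underside) in the middle of its top. Origin: centre of its underside, on the base plate. It slides with ordinary friction; either long side may face the fence.
- fence: fixed aluminium bar, 30 x 410 x 16 mm, screwed on the far edge of the base plate; its top is 28 mm above the bench (screw heads 32 mm). Origin: middle of its working face (the long side facing the robot), at bench height, 12 mm below the plate's top. y runs along that face, x points level into the bar, away from the robot. The cover starts on the -x side; its long side goes along this face.
- plate (a point): fixed flat dark steel base plate, 215 x 450 x 12 mm, lying on the bench, same axes as the fence; cover, fence, stop, bush, flange and gear all stand on its top. This point: on its top (12 mm above the bench), 85 mm in front of the middle of the fence's working face. Plate and fence shift together from start to start and turn by up to 0.15 rad.
- stop: fixed red end-stop block with two dark screw heads, 40 (x) x 30 (y) x 16 mm high (screw heads to 20 mm), standing against the fence's working face near its left or right end (differs from start to start); axes parallel to the fence's. Origin: centre of its underside, on the plate. Its contact face looks towards the middle of the fence, 15 mm from its origin along y.
- bush: loose brass-coloured tube, 32 mm across, 34 mm high, standing upright near the other end of the fence; leave alone. Origin: centre of its underside.
- flange: loose grey turned flange, 63 mm across, 18 mm high, in front of one end of the fence; leave alone. Origin: centre of its underside.
- gear: loose grey spur gear, 69 mm across, 22 mm high, in front of the other end of the fence; leave alone. Origin: centre of its underside.

How it is judged:
At the end, for the whole second after the job is handed in: The cover lies flat and at rest on the base plate, its long side within about 3.5 mm of the fence's face and within 2 degrees of parallel to it, and one short end within about 3.5 mm of the red stop's end face (x of cover in the frame of fence above -0.0435 m and y of cover in the frame of stop between -0.0785 and 0.0785 m and angle between the y axis of cover and the y axis of fence, either way round below 0.035 rad and height (world z) of cover below 0.015 m and angle between cover's own z axis and vertical below 0.03 rad and linear speed of cover below 0.01 m/s); the robot touches nothing.
It fails at once if the cover is lifted off the plate (by 10 mm) or tipped up (height (world z) of cover above 0.022 m or angle between cover's own z axis and vertical above 0.2 rad).
It fails at once if the bush, the flange or the gear is displaced by more than 15 mm (distance of any of bush, flange, gear from where it was at the start of the episode above 0.015 m).
It fails at once if the bush is knocked over (angle between bush's own z axis and vertical above 0.5 rad).
It also fails if it takes over 64 s, if anything falls off the work surface, if the arm or the gripper's body presses on something with over 40 N, if the wrist force passes 120 N, or if a joint passes its speed limit or range.

## Robot

A 6-joint arm with a two-finger parallel gripper is mounted at the origin on a cart in front of the work surface, level with it; the furniture and walls round the work are solid. World frame = base frame: x ahead of the robot, y to its left, z up, the work surface at z = 0. Lengths are in m, angles in rad, forces in N, time in s.
With the tool pointing down it reaches from about 0.275 to 0.825 m from the base axis. Payload 4.9 kg.
Tool frame: the origin (TCP) lies midway between the tips of the shut fingers; the grasp point (between the pads) lies 19 mm behind it (bot.grip_depth is the distance from the TCP to the grasp point, in m); z points along the fingers, y is the line along which they close (so a half turn about z gives the same grasp; the last joint's range is limited). The gripper opens to 85 mm and grips with 20 to 120 N. Pads are 22 mm wide; open, the fingers measure 114 mm over their backs; the gripper's body (76 mm by 85 mm) begins 54 mm behind the grasp point. The pads swing forward as they close: fully open they stand 13 mm farther back than shut.
Start: joints at [-1.447, 0.326, -0.193, 1.052, 0, 1.437], TCP at [0.14, -0.532, 0.231] pointing down, gripper open.
Joint ranges: [-2.65, 2.65], [-0.97, 1.79], [-1.3, 1.35], [-1.93, 2.1], [-1.47, 1.37], [-3.14, 3.14]. Speed limits (rad/s): [2.57, 2.57, 3.14, 3.14, 3.14, 3.14].

## Interface

Orientations are given as a unit quaternion [w, x, y, z].
In Python, from cell import bot gives the robot as it stands. Calls block until the motion is done:
- bot.move_pose(position, orientation): joint-space move of the TCP to a pose.
- bot.move_linear(position, speed=0.15, rotation=None, until_force=None): straight line of the TCP; rotation=None keeps the orientation; speed is the mean speed in m/s. With until_force (N) it stops when the force on the tool has changed by that much, and returns True; else False.
- bot.goto_joints(angles): joint-space move.
- bot.set_gripper(opening, grasp_force=None): opening from 0.0 (shut) to 1.0 (fully open); grasp_force is the grip in N (None keeps the last); returns when the fingers have stopped.
- bot.wait(seconds).
- bot.solve_ik(position, orientation): joint angles nearest the present ones, or None.
- bot.camera(name): name is "side" or "top"; returns the picture (384x512x3 uint8, red, green, blue); there is no depth.
- bot.calibration(name): a dict with "mtx" (3x3 intrinsics, pixels), "k1" (the pictures are not rectified: a ray, as slopes to the right and down, at radius r is drawn at 1 + k1 r^2 times it, then the intrinsics apply), "extrinsics" (4x4, takes a point from world to camera coordinates). Camera axes: x right, y down, z forward; pixel columns grow to the right and rows downward; lengths in m; the calibration is good to about 2 mm. A picture is of the moment at which its call begins. calibration takes no time and is no camera call.
A pose or a line that the arm cannot do raises bot.PlanningError and nothing moves.
- bot.close_job(): hands the job in; it is judged then, once.
Trained networks look in the newest picture that a camera, given by its name, has taken for a name from the list of things; names that differ only in an ending like _2 or _b are one class to them, and where a whole thing is asked for, a point or a joint stands for the part that bears it (a point fixed in the world has none). Each returns a list of dicts, best first, with "confidence" (0 to 1); they miss things now and then, are a little off and sometimes report something else, mostly with a low value. They report only what shows in the picture. A call takes as long as a camera call.
- bot.search_frame(camera, thing): "bbox" ([left, top, width, height] in pixels, round what is visible of it).
Readings, each from a call of its own:
- bot.read_clock(): time.
- bot.read_joint_positions(): joint angles.
- bot.read_joint_vel(): joint speeds.
- bot.read_joint_efforts(): joint torques, N m.
- bot.read_position(): TCP position.
- bot.read_tool_rot(): TCP orientation.
- bot.read_ft_force(): force on the tool from outside, world axes, zero at the start.
- bot.read_moment(): the same for the moment, N m.
- bot.read_gripper_width(): opening from 0.0 (shut) to 1.0 (fully open).
- bot.read_finger_force(): force on a finger pad.
Only numpy, scipy, OpenCV 4.12 (cv2) and the standard library are available. Lean on these libraries where they do the work, as an engineer would, in place of code of your own. Each camera call takes 0.05 s, during which the arm holds its last target. There are 200 camera calls.

## Working session

There is one attempt and no reset: what is moved stays moved. The work goes in short steps, each a Python script; the robot and the scene stay as the last script left them, time stands still between calls to the robot, and variables do not carry over. Pictures are saved under pics/ and viewed, at most 10 in all, crops included, and the job is handed in when it is done.

```bash
mkdir -p pics; ls; python3 - <<'E'
from cell import bot
import cv2
for c in("top","side"):
    im=bot.camera(c); cv2.imwrite(f"pics/{c}0.png",im[:,:,::-1])
    k=bot.calibration(c); print(c,k["mtx"].tolist(),k["k1"],k["extrinsics"].round(4).tolist())
    for t in("cover","fence","stop","bush","flange","gear","plate"):
        try: print(t,[(r["bbox"],round(r["confidence"],2)) for r in bot.search_frame(c,t)[:2]])
        except Exception as e: print(t,e)
E
```

```text
pics
top [[446.46671430198273, 0.0, 257.1713720103918], [0.0, 446.46671430198273, 197.26515733634676], [0.0, 0.0, 1.0]] -0.06120485477654177 [[0.023, -0.9997, -0.0025, -0.1983], [-0.993, -0.0226, -0.1162, 0.5524], [0.1161, 0.0052, -0.9932, 0.8418], [0.0, 0.0, 0.0, 1.0]]
cover [([251.9, 189.6, 57.0, 50.3], 0.81), ([164.8, 137.8, 226.3, 112.8], 0.73)]
fence [([166.3, 139.4, 220.5, 111.0], 0.71)]
stop [([351.8, 159.9, 17.9, 21.3], 0.75)]
bush [([180.3, 167.3, 19.2, 13.7], 0.72)]
flange [([349.8, 204.3, 32.9, 29.2], 0.82)]
gear [([171.9, 206.1, 31.1, 31.5], 0.82)]
plate [([163.8, 139.6, 229.4, 108.9], 0.74)]
side [[482.37439251918534, 0.0, 252.86533668866767], [0.0, 482.37439251918534, 188.29165293012684], [0.0, 0.0, 1.0]] -0.06773717226147902 [[-0.9996, 0.0245, -0.0106, 0.5914], [0.0222, 0.5446, -0.8384, 0.1333], [-0.0147, -0.8383, -0.545, 0.8947], [0.0, 0.0, 0.0, 1.0]]
cover [([260.5, 174.7, 39.4, 37.5], 0.88)]
fence [([212.8, 147.4, 118.8, 122.3], 0.56)]
stop [([232.7, 150.5, 15.8, 11.0], 0.75)]
bush [([236.6, 226.1, 19.3, 22.1], 0.55)]
flange [([261.3, 146.0, 27.0, 15.2], 0.87)]
gear [([276.3, 228.3, 38.9, 29.9], 0.94), ([211.1, 146.6, 115.1, 124.0], 0.23)]
plate [([211.4, 149.4, 119.2, 121.6], 0.61), ([278.1, 231.1, 36.3, 30.5], 0.57)]
```

```bash
python3 - <<'E'
import cv2
im=cv2.imread("pics/top0.png")[130:260,150:410]
cv2.imwrite("pics/top0c.png",cv2.resize(im,None,fx=3,fy=3,interpolation=cv2.INTER_CUBIC))
im=cv2.imread("pics/side0.png")[130:280,190:350]
cv2.imwrite("pics/side0c.png",cv2.resize(im,None,fx=4,fy=4,interpolation=cv2.INTER_CUBIC))
E
```

```text
(no output)
```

View pics/top0c.png

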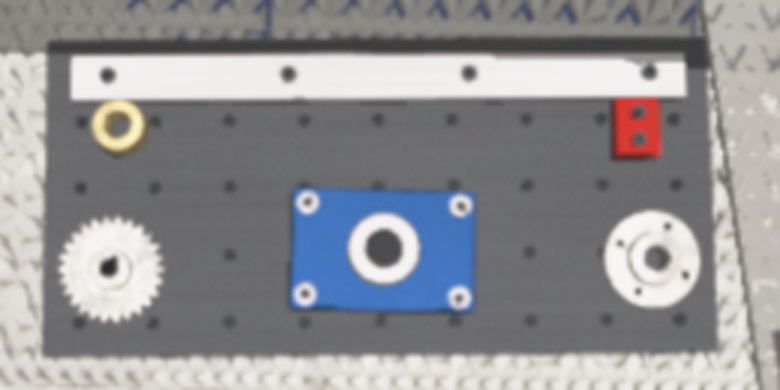

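View pics/side0c.png

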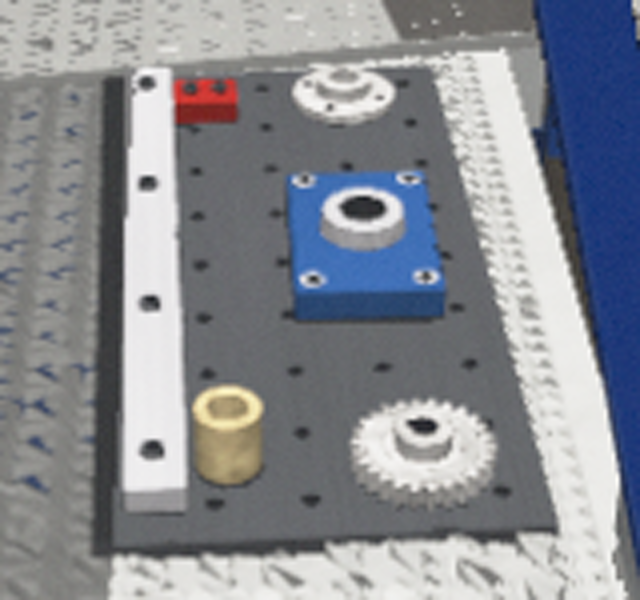

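```bash
cat > h.py <<'E'
import numpy as np, cv2
from cell import bot
from scipy.spatial.transform import Rotation as R
def w(cam,px,z):
    k=bot.calibration(cam); E=k["extrinsics"]; px=np.atleast_2d(np.float64(px))
    n=cv2.undistortPoints(px[:,None],k["mtx"],np.array([k["k1"],0,0,0.]))[:,0]
    d=np.c_[n,np.ones(len(n))]@E[:3,:3]; c=-E[:3,:3].T@E[:3,3]
    return (c+d*((z-c[2])/d[:,2])[:,None])[:,:2]
def blue(im):
    h=cv2.cvtColor(im,cv2.COLOR_RGB2HSV); m=cv2.inRange(h,(100,120,60),(125,255,255))
    m[:130]=0;m[265:]=0;m[:,:150]=0;m[:,410:]=0
    n,l,s,_=cv2.connectedComponentsWithStats(m); i=1+s[1:,4].argmax()
    return cv2.minAreaRect(cv2.findNonZero((l==i).astype(np.uint8)))
def cover(cam="top"):
    c=cv2.boxPoints(blue(bot.camera(cam))); P=w(cam,c,0.032)
    e=P[1]-P[0] if np.linalg.norm(P[1]-P[0])>np.linalg.norm(P[2]-P[1]) else P[2]-P[1]
    e=e*np.sign(e[1]); return P.mean(0),np.arctan2(-e[0],e[1]),P
def quat(yaw,k=1): # tool down, tool y at angle yaw from world y
    y=k*np.array([-np.sin(yaw),np.cos(yaw),0]); z=np.array([0,0,-1.])
    q=R.from_matrix(np.c_[np.cross(y,z),y,z]).as_quat(); return q[[3,0,1,2]]
E
python3 - <<'E'
from h import *
im=bot.camera("top"); g=cv2.cvtColor(im,cv2.COLOR_RGB2GRAY).astype(float)
pts=[]
for u in list(range(205,345,3)):
    d=np.diff(g[150:172,u]); i=d.argmin(); s=d[max(i-2,0):i+3]; pts.append((u,150.5+ (np.arange(max(i-2,0),max(i-2,0)+len(s))*s).sum()/s.sum()))
P=w("top",pts,0.028); a=np.polyfit(P[:,1],P[:,0],1); r=P[:,0]-np.polyval(a,P[:,1]); k=abs(r)<.003
a=np.polyfit(P[k,1],P[k,0],1); print("fence x=a*y+b",a,"resid",r.std())
h=cv2.cvtColor(im,cv2.COLOR_RGB2HSV); m=cv2.inRange(h,(0,140,80),(8,255,255))|cv2.inRange(h,(172,140,80),(180,255,255)); m[:140]=0;m[200:]=0
x=cv2.minAreaRect(cv2.findNonZero(m)); print("stop",x,w("top",cv2.boxPoints(x),0.028).round(4).tolist())
c=cover(); print("cover",c[0],c[1],c[2].round(4).tolist())
for n,p,z in(("bush",(190,172),.046),("flange",(366.3,216),.03),("gear",(187,219.5),.034)): print(n,w("top",p,z))
print(quat(0),bot.read_tool_rot())
E
```

```text
fence x=a*y+b [-0.02895328  0.62177904] resid 0.0029830384844974733
stop ((361.5, 172.0), (18.0, 15.0), 90.0) [[0.6302, -0.3766], [0.631, -0.4066], [0.5947, -0.4063], [0.594, -0.3765]]
cover [ 0.52696553 -0.22498858] 0.022756254930449034 [[0.5647, -0.1655], [0.5674, -0.2831], [0.4892, -0.2839], [0.4866, -0.1675]]
bush [[ 0.60156263 -0.05412478]]
flange [[ 0.52493721 -0.4000919 ]]
gear [[ 0.50990174 -0.05016197]]
[0. 0. 1. 0.] [3.99305486e-05 9.91704817e-01 1.28536197e-01 1.66940599e-06]
```

```bash
python3 - <<'E'
from h import *
a=0.029; n=np.array([np.cos(a),np.sin(a)]); q=quat(a,-1)
c,_,_=cover(); s=c-n*0.085
bot.set_gripper(1.0)
bot.move_pose([*s,0.12],q)
print(bot.read_joint_positions())
print("down",bot.move_linear([*s,0.006],speed=0.06,until_force=8),bot.read_position())
print("push",bot.move_linear([*(s+n*0.118),0.006],speed=0.04,until_force=20),bot.read_position(),bot.read_ft_force())
print(bot.read_clock())
p=bot.read_position()[:2]; bot.move_linear([*(p-n*0.03),0.006],speed=0.1)
bot.move_linear([*(p-n*0.03),0.13],speed=0.15)
c=cover(); print(c,bot.read_clock())
cv2.imwrite("pics/t1.png",cv2.resize(bot.camera("top")[130:260,150:410,::-1],None,fx=3,fy=3))
E
```

```text
[-6.25075150e-01  3.38790720e-01 -4.88006135e-01  7.43117877e-01
 -3.25533003e-04  2.48842212e+00]
down False [ 0.44222955 -0.22759242  0.00627333]
push True [ 0.53574306 -0.22423198  0.00508423] [ 0.10295913  0.0742679  -0.70965083]
6.9833Traceback (most recent call last):
  File "<stdin>", line 12, in <module>
  File "h.py", line 15, in cover
    c=cv2.boxPoints(blue(bot.camera(cam))); P=w(cam,c,0.032)
                    ~~~~^^^^^^^^^^^^^^^^^
  File "h.py", line 12, in blue
    n,l,s,_=cv2.connectedComponentsWithStats(m); i=1+s[1:,4].argmax()
                                                     ~~~~~~~~~~~~~~^^
ValueError: attempt to get argmax of an empty sequence
```

```bash
cat >> h.py <<'E'
A=0.029; N=np.array([np.cos(A),np.sin(A)]); T=np.array([-np.sin(A),np.cos(A)])
def bestq(p,yaw):
    return min((q for q in (quat(yaw,1),quat(yaw,-1)) if bot.solve_ik(p,q) is not None),key=lambda q:abs(bot.solve_ik(p,q)[5]))
def look(name):
    bot.move_linear([*bot.read_position()[:2],0.14],speed=0.2)
    bot.goto_joints([-1.447,0.326,-0.193,1.052,0,1.437])
    c,y,P=cover(); print("cover",c,y,P.round(4).tolist(),bot.read_clock())
    cv2.imwrite(f"pics/{name}.png",cv2.resize(bot.camera("top")[130:260,150:410,::-1],None,fx=3,fy=3))
E
python3 - <<'E'
from h import *
p0=np.array([0.580,-0.128]); q=bestq([*p0,0.13],A+np.pi/2)
bot.set_gripper(0.35)
bot.move_pose([*p0,0.13],q); print(bot.read_joint_positions()[5])
print("down",bot.move_linear([*p0,0.013],speed=0.06,until_force=8),bot.read_position())
print("push",bot.move_linear([*(p0-T*0.140),0.013],speed=0.04,until_force=20),bot.read_position(),bot.read_ft_force())
p=bot.read_position()[:2]; bot.move_linear([*(p+T*0.02),0.013],speed=0.1)
look("t2")
E
```

```text
1.2010574469143205
down False [ 0.58024427 -0.12806622  0.01331748]
push True [ 0.58296494 -0.24773009  0.01256217] [0.05219526 0.03010476 0.02740912]
cover [ 0.58925698 -0.31843161] 0.023991196949873936 [[0.5491, -0.2598], [0.6266, -0.2588], [0.6295, -0.3777], [0.5518, -0.3775]] 18.1583
```

View pics/t2.png

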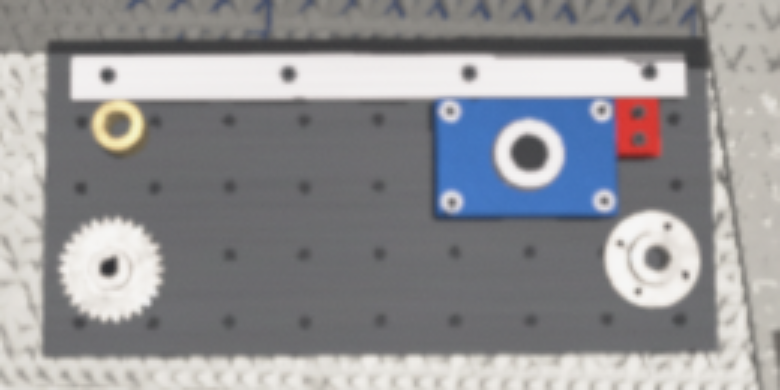

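The cover (crop corners about (433,98) to (617,217)) lies against the fence and reaches the stop, and the other parts haven't moved. I'll press it once more against the fence to take up any gap.

```bash
python3 - <<'E'
from h import *
e=np.array([0.550,-0.308]); s=e-N*0.035; q=bestq([*s,0.13],A)
bot.set_gripper(0.6)
bot.move_pose([*s,0.13],q)
print("down",bot.move_linear([*s,0.011],speed=0.06,until_force=8),bot.read_position())
print("push",bot.move_linear([*(s+N*0.045),0.011],speed=0.03,until_force=20),bot.read_position())
p=bot.read_position()[:2]; bot.move_linear([*(p-N*0.025),0.011],speed=0.1)
look("t3")
for t in("bush","flange","gear"): print(t,bot.search_frame("top",t)[0]["bbox"])
im=bot.camera("side")[130:280,190:350,::-1]
cv2.imwrite("pics/s3.png",cv2.resize(im,None,fx=4,fy=4,interpolation=cv2.INTER_CUBIC))
E
```

```text
down False [ 0.51522451 -0.30918465  0.01132334]
push True [ 0.53832049 -0.30780091  0.01008308]
cover [ 0.58925696 -0.31843167] 0.02399119704326115 [[0.6266, -0.2588], [0.6295, -0.3777], [0.5518, -0.3775], [0.5491, -0.2598]] 26.5417
bush [179.9, 165.5, 20.1, 17.1]
flange [349.1, 203.0, 35.9, 29.5]
gear [172.5, 207.1, 30.5, 31.1]
```

View pics/t3.png

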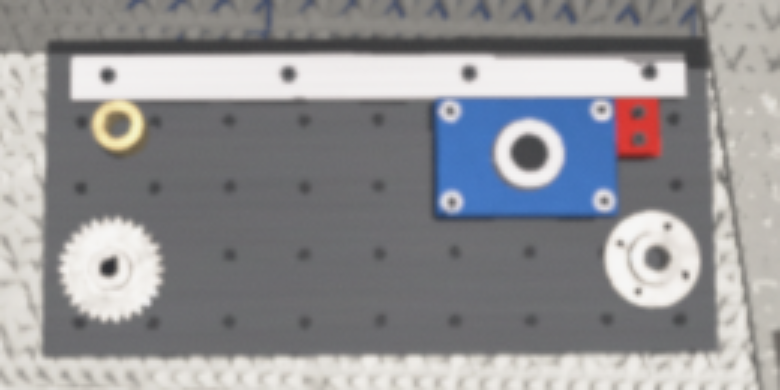

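View pics/s3.png

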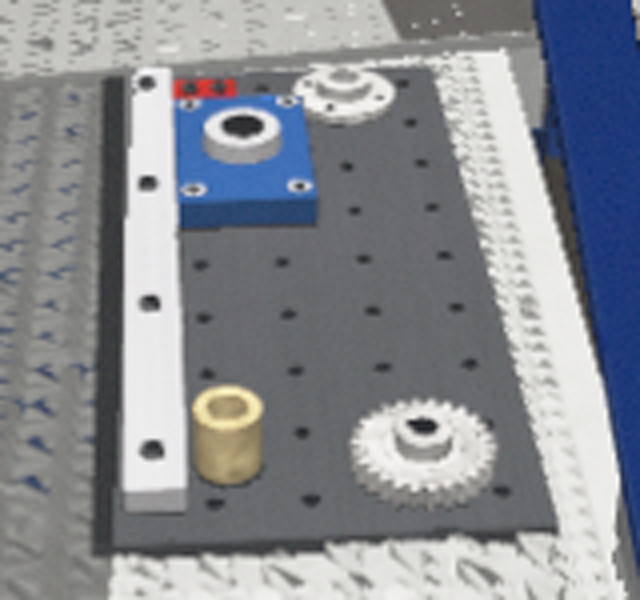

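Both views show the cover flush along the fence (top crop row ~98) and touching the stop (col ~616). The bush, flange and gear haven't moved and the arm is clear.

```bash
python3 -c "
from cell import bot
print(bot.close_job())"
```

```text
the job is handed in; nothing more can be done
None
```

I pushed the cover into the corner and handed the job in at about 27 s; the cameras show it flush along the fence and against the red stop, with the bush, flange and gear unmoved and the arm clear, but no verdict came back.

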